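# Lock the laser's beam shutter

## Robot

A 6-joint arm with a two-finger parallel gripper is mounted at the origin on the work surface. World frame = base frame: x ahead of the robot, y to its left, z up, the work surface at z = 0. Lengths are in mm, angles in rad, forces in N, time in s.
With the tool pointing down it reaches from about 325 to 775 mm from the base axis. Payload 9.3 kg.
Tool frame: the origin (TCP) lies at the very end of the fingers, on their centre line; the grasp point (between the pads) lies 19 mm behind it (ctrl.pinch_z is the distance from the TCP to the grasp point, in mm); z points along the fingers, y is the line along which they close (so a half turn about z gives the same grasp; the last joint's range is limited). The gripper opens to 85 mm and grips with 20 to 120 N. Pads are 22 mm wide; open, the fingers measure 114 mm over their backs; the gripper's body (76 mm by 85 mm) begins 54 mm behind the grasp point. The pads swing forward as they close: fully open they stand 13 mm farther back than shut.
Start: joints at [-1.281, 0.259, 0.021, 1.334, 0, 1.418], TCP at [235.652, -496.955, 231.279] pointing down, gripper open.
Joint ranges: [-3.04, 3.04], [-0.91, 1.82], [-1.04, 1.36], [-1.92, 1.95], [-1.52, 1.45], [-3.14, 3.14]. Speed limits (rad/s): [2.22, 2.22, 2.79, 3.14, 3.14, 3.14].

## Interface

Orientations are given as a unit quaternion [x, y, z, w].
In Python, from station import ctrl gives the robot as it stands.
- The arm moves only by the tool play_rows, never from a script. Its argument "series" is a list of rows, each a list of 7 numbers: the opening, from -1 (shut) to 1 (fully open), then the shift along the tool's x, y, z in mm, then the turn, a rotation vector about the tool's x, y, z in rad. In form: [[grip, dx, dy, dz, rx, ry, rz], ...]. A call has 1 to 8 rows; each row shifts and turns the commanded pose from where the row before left it, along the tool's axes as they then stand; what a row does not reach is not made up. A row lasts 1/10 s, in which the tool goes at most 50 mm and 8.59 degrees, less where a joint would pass 70% of its speed; a pose out of reach is approached as far as the arm can. A call is refused whole if a number of a shift passes 50 or a number of a turn 0.15, either way. A call with a gripper value outside its range is refused whole. The fingers move at their own pace and stop on an object; "squeeze" is the grip in N (left out, the last holds). Time passes only in rows, so rows that do not move let the fingers close. It gives the time, the measured TCP pose, the force, the opening and the grip force at its end, in the units of the state.
- ctrl.get_state(): the state, without advancing time (a new reading comes with each control period).
- ctrl.snapshot(name): name is "side" or "top" or "wrist"; returns a dict with "img" (384x512x3 uint8, blue, green, red), "fovy" (degrees; the focal length in pixels is half the picture's height over the tangent of half this angle, whatever the lens; pixels are square), "cx", "cy" (the principal point, pixels), "R" (3x3) and "t" (3): a world point X has camera coordinates R X + t. Camera axes: x right, y down, z forward; pixel columns grow to the right and rows downward; lengths in mm; the calibration is good to about 2 mm. A picture is of the moment at which its call begins. There is no depth.
- ctrl.finish_job(): hands the job in; it is judged then, once.
The state is a dict: "clock": time; "q": joint angles; "qvel": joint speeds; "effort": joint torques, N m; "eef_pos": TCP position; "ee_rot": TCP orientation; "ft_force": force on the tool from outside, world axes, zero at the start; "moment": the same for the moment, N m; "gripper_width": opening from 0.0 (shut) to 1.0 (fully open); "grasp_force": force on a finger pad.
Only numpy, scipy, OpenCV 4.12 (cv2) and the standard library are available. Lean on these libraries where they do the work, as an engineer would, in place of code of your own. Each camera call takes 0.05 s, during which the arm holds its last target. There are 200 camera calls.

## Task

Lock the laser's beam shutter: with a fingertip, push on a wing of the slotted disc to turn it until its slot lines up with the locking bar, then push the bar by its end plate through the disc until it is fully home against the stops. Only push: do not grip the wings or the plate, do not lift the bar, and leave the other things on the bench where they are.

Things in the scene. Friction and masses are not known exactly. Their poses are not given: they have to be found in the camera images.
- shutter: Fixed shutter unit: black box with the disc on top, a guide with an open channel on its -y side, a keeper (short channel, walls to z 66 mm, y 43 to 61 mm) on its +y side, a white laser head (95 mm wide, top z 100 mm) from x = 80 to 350 mm. Origin: on the table below the disc's axis; z up; the bar line runs along y through the axis. Place and yaw vary.
- guide_stop (a point): Disc end of the guide, centre of the channel floor, at (0, -42, 52.5) mm in the unit; axes as the unit's. The guide reaches from y -165 to -42 mm, 28 mm wide; channel 14 mm wide, walls to z 61.5 mm. Two stop cheeks here (y -48 to -42 mm, 7 to 18 mm each side of the bar line, up to z 70 mm) stop the bar's plate.
- disc_axis (a point): Centre of the disc's top, z 66 mm above the table; axes as the unit's (it does not turn). The metal disc is 76 mm across; a slot 18 mm wide with flared mouths and floor at z 52 mm cuts right across its top. Two flat upright wings stand on it, one each side of the slot and square to it: 8 mm thick, 14 to 40 mm off the axis, z 66 to 96 mm.
- disc (a joint): Turn of the disc about its upright axis, rad, positive counter-clockwise from above. At 0 and at 3.14 the slot lies along the bar line and the wings along the unit's x; at 1.57 the slot lies across. Starts at 0.4 to 2.74; either line-up will do. Stops at -0.35 and 3.49. A little stiff (0.05 N m, about 2 N at a wing); stays where it is left.
- wing_tip (a point): Mid-height of the outer end of one wing, 40 mm off the disc's axis, z 81 mm. Its x axis points outwards along the wing, turned by the joint value counter-clockwise from the unit's x. The other wing is opposite.
- bar: Loose steel locking bar lying in the channel: 12 x 12 mm, 108 mm long along its y, round nose at +y towards the disc. Origin: centre of its underside, z 52.5 mm. About 0.2 kg, slides at 1 to 2 N. Starts with its origin at y -113 to -98 mm in the unit, nose short of the disc; fully home the origin is at y -4 mm, nose in the keeper. The disc's solid top blocks it unless lined up.
- bar_nose (a point): Foremost point of the bar, mid-height, 54 mm in +y from its origin.
- bar_plate (a point): Middle of the rear (-y) face, the face to push, of the bar's upright end plate: 40 mm wide in x, 10 mm thick in y, z 62.5 to 97.5 mm above the table. 54 mm in -y from the bar's origin. Its front face meets the stop cheeks when the bar is fully home.
- lens_post: loose lens in a round black mount on a metal post with a round foot, 80 mm tall; bystander, to be left alone. Origin: centre of its underside.
- beaker: loose open glass beaker, 54 mm across, 60 mm tall; bystander, to be left alone. Origin: centre of its underside.
- driver: loose screwdriver lying on the table, 150 mm long; bystander, to be left alone. Origin: centre of its underside.
- post_clamp: loose metal post clamp, 50 x 26 mm foot, 44 mm tall; bystander, to be left alone. Origin: centre of its underside.
- lens_jar: loose white jar with black cap, 44 mm across, 55 mm tall; bystander, to be left alone. Origin: centre of its underside.
- mouse: loose black computer mouse, 100 x 60 x 33 mm; bystander, to be left alone. Origin: centre of its underside.
- filter_case: loose flat grey case, 90 x 70 x 22 mm; bystander, to be left alone. Origin: centre of its underside.
Things that resemble listed ones, but are neither listed nor needed, are in the scene too. What is shaped like the bar but green is not meant.

How it is judged:
By the outcome, as a careful person would: the job done as asked, in the order asked, and still so for the second after the job is handed in, with the robot touching nothing.
It also fails if it takes over 48 s, if anything falls off the work surface, if the arm or the gripper's body presses on something with over 40 N, if the wrist force passes 120 N, or if a joint passes its speed limit or range.

## Working session

There is one attempt and no reset: what is moved stays moved. The work goes in short steps, Python scripts to look and compute and a tool call to move; the robot and the scene stay as the last step left them, time stands still between calls to the robot, and variables do not carry over. Pictures are saved under pics/ and viewed, at most 10 in all, crops included, and the job is handed in when it is done.

Besides the shell and the picture viewer there is one more tool, called after ">>>" by a JSON object that holds its "op" and its "data". play_rows: Moves the arm, as the interface text tells. Its arguments: {"type":"object","properties":{"series":{"type":"array","items":{"type":"array","items":{"type":"number"}}},"squeeze":{"type":"number"}},"required":["series"]}

```bash
mkdir -p pics; python3 - <<'E'
from station import ctrl
import cv2,numpy as np
for n in("top","side"):
    s=ctrl.snapshot(n); cv2.imwrite(f"pics/{n}0.png",cv2.resize(s["img"],(800,600),interpolation=cv2.INTER_CUBIC)); cv2.imwrite(f"pics/{n}0raw.png",s["img"])
    print(n,s["fovy"],s["cx"],s["cy"],np.round(s["R"],4).tolist(),np.round(s["t"],1).tolist())
st=ctrl.get_state();print(st["eef_pos"],st["ee_rot"],st["clock"])
E
```

```text
top 45.17972165042824 247.98001293510836 190.09996293777914 [[-0.0838, -0.9965, -0.0051], [-0.9763, 0.0831, -0.2], [0.1998, -0.0118, -0.9798]] [109.5, 616.4, 977.2]
side 50.18605301664927 249.46562585229685 189.9385213107858 [[-0.72, -0.6937, 0.02], [-0.4603, 0.4558, -0.7619], [0.5193, -0.5578, -0.6474]] [470.3, 298.6, 682.5]
[ 235.58255984 -496.72720125  230.72624009] [ 9.75595621e-01  2.19574211e-01 -4.78327835e-05 -5.90609253e-04] 0.1
```

View pics/top0.png

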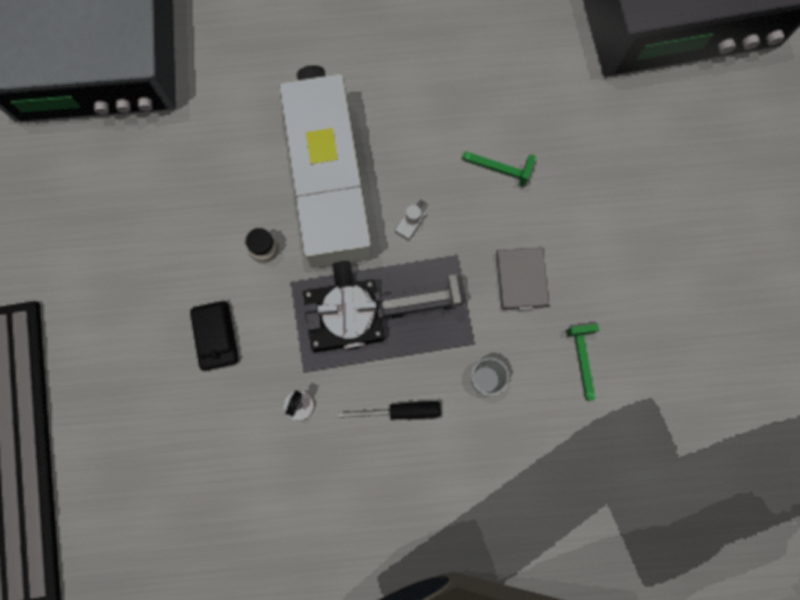

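View pics/side0.png

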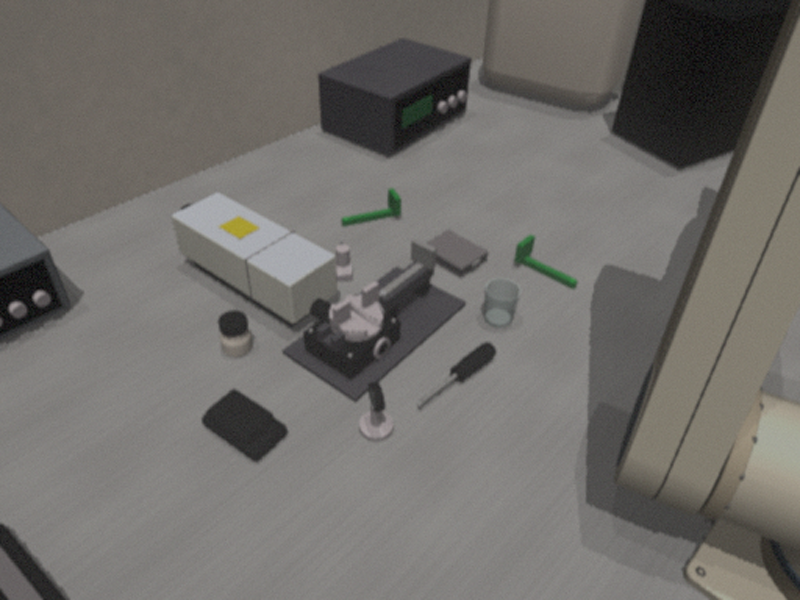

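The top view shows the unit's disc at (347,311), the steel bar and guide going right to its plate at (456,290), and the white laser head above. The candidates for the bar are the grey steel one at (456,290) and two green decoys at (500,168) and (585,360); the steel one is right. The side view agrees, with the disc near (357,315) and the plate near (424,255). Next is a close crop.

```bash
cat > h.py <<'E'
from station import ctrl
import cv2,numpy as np
def ray(s,u,v,z):
    f=192/np.tan(np.radians(s["fovy"])/2); R=np.array(s["R"]);t=np.array(s["t"])
    c=-R.T@t; d=R.T@np.array([(u-s["cx"])/f,(v-s["cy"])/f,1]); return c+d*(z-c[2])/d[2]
def pix(s,X):
    f=192/np.tan(np.radians(s["fovy"])/2); p=np.array(s["R"])@X+np.array(s["t"])
    return s["cx"]+f*p[0]/p[2], s["cy"]+f*p[1]/p[2]
E
python3 - <<'E'
from h import *
s=ctrl.snapshot("top");im=s["img"]
u0,v0=180,155
c=im[v0:v0+85,u0:u0+130]; cv2.imwrite("pics/crop.png",cv2.resize(c,None,fx=6,fy=6,interpolation=cv2.INTER_CUBIC))
g=im.astype(int)
hsv=cv2.cvtColor(im,cv2.COLOR_BGR2HSV)
# laser head
m=((hsv[...,2]>150)).astype(np.uint8)
n,l,st,ce=cv2.connectedComponentsWithStats(m)
for i in range(1,n):
    if st[i,4]>30:
        r=cv2.minAreaRect(np.argwhere(l==i)[:,::-1].astype(np.float32)); print(st[i],ce[i].round(1),r)
E
```

```text
[ 180   48   50   76 2819] [204.1  85.8] ((204.14161682128906, 85.67051696777344), (71.3148193359375, 40.2191276550293), 81.25383758544922)
[ 191  121   45   42 1511] [212.8 141.3] ((212.62869262695312, 141.17941284179688), (37.127769470214844, 41.07753372192383), 80.90972137451172)
[261 132   7   7  41] [264. 135.] ((264.0, 135.0), (6.0, 6.0), 90.0)
[254 141  11  10  56] [258.9 145.8] ((259.0384521484375, 145.69227600097656), (8.59785270690918, 6.656403064727783), 33.6900634765625)
[204 185  14  14 101] [212. 192.] ((212.10000610351562, 192.70001220703125), (8.200000762939453, 17.0), 36.869895935058594)
[221 184  19  32 360] [227.4 198.9] ((230.0, 199.5), (18.0, 31.0), 0.0)
[208 201  11  13 107] [213.8 206.6] ((213.0, 207.0), (12.0, 10.0), 90.0)
[188 258  12  11  47] [193.7 264. ] ((194.03370666503906, 263.8539733886719), (4.6639909744262695, 14.627971649169922), 57.9946174621582)
```

View pics/crop.png

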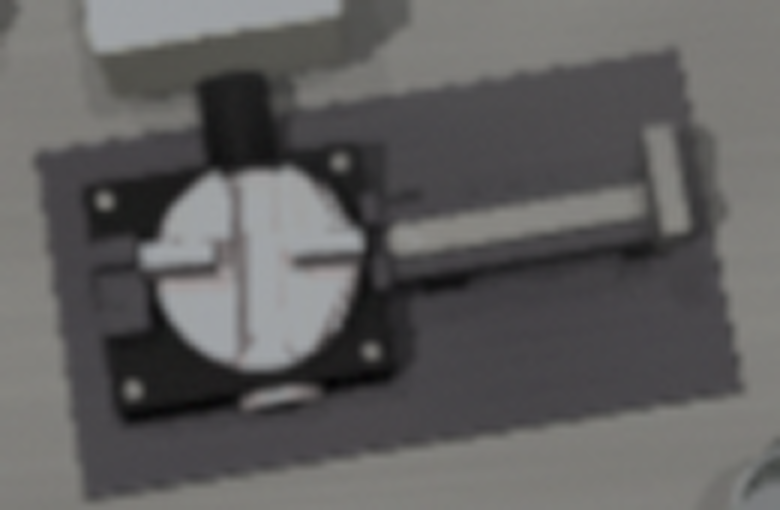

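```bash
python3 - <<'E'
from h import *
s=ctrl.snapshot("top")
P=lambda x,y,z: ray(s,180+(x+.5)/6-.5,155+(y+.5)/6-.5,z)
D=P(261,267,66); 
print("disc",D, "diam h",P(157,270,66)-P(365,265,66),P(262,165,66)-P(258,370,66))
b0=P(392,240,64.5);b1=P(640,203,64.5);print("bar",b0,b1)
d=b0-b1;print("bar yaw",np.degrees(np.arctan2(-d[0],d[1])))
pl=[P(*q,97.5) for q in((643,125),(677,123),(692,235),(660,240))]
for q in pl:print("plate",q)
print("platec",np.mean(pl,0))
wl=[P(140,251,96),P(215,250,96)];wr=[P(290,250,96),P(365,241,96)]
print(wl,wr); d=wl[0]-wr[1];print("wing dir",np.degrees(np.arctan2(d[1],d[0])), np.linalg.norm(d), (wl[0]+wr[1])/2)
sc=[P(*q,52) for q in((105,201),(340,162),(372,351),(133,390))]
for q in sc:print("screw",q)
print(np.mean(sc,0)); d=sc[0]-sc[1];print(np.degrees(np.arctan2(-d[0],d[1])));d=sc[3]-sc[2];print(np.degrees(np.arctan2(-d[0],d[1])))
# laser front edge
d=P(93,50,100)-P(340,14,100);print("laser",np.degrees(np.arctan2(-d[0],d[1])),np.linalg.norm(d),(P(93,50,100)+P(340,14,100))/2)
st=ctrl.get_state();R=cv2.Rodrigues(np.zeros(3))[0]
from scipy.spatial.transform import Rotation as Ro
print(Ro.from_quat(st["ee_rot"]).as_matrix().round(3),st["eef_pos"])
E
```

```text
disc [607.01516329 114.39061501  66.        ] diam h [ 4.68459996 77.43418986  0.        ] [77.37486086 -7.15807558  0.        ]
bar [613.38385522  64.86694843  64.5       ] [619.58003617 -28.94516523  64.5       ]
bar yaw 3.7788309598752976
plate [641.79400643 -29.76053659  97.5       ]
plate [641.48560216 -42.19118615  97.5       ]
plate [599.59915166 -43.30766927  97.5       ]
plate [598.74707557 -31.58787773  97.5       ]
platec [620.40645896 -36.71181743  97.5       ]
[array([610.95865894, 156.32947129,  96.        ]), array([609.02155169, 129.21499665,  96.        ])] [array([606.71695852, 102.13188719,  96.        ]), array([607.72269204,  74.78894313,  96.        ])]
wing dir 87.72738774734353 81.60471318414623 [609.34067549 115.55920721  96.        ]
screw [640.10458901 172.22583214  52.        ]
screw [647.65210947  82.05056655  52.        ]
screw [574.12739434  75.8002862   52.        ]
screw [566.9876391  166.23830211  52.        ]
[607.21793298 124.07874675  52.        ]
4.78441044132014
4.513932973329207
laser 3.7022093323960146 91.43387746135072 [689.38073739 122.69726252 100.        ]
[[ 0.904  0.428 -0.   ]
 [ 0.428 -0.904  0.001]
 [ 0.    -0.001 -1.   ]] [ 235.60195883 -496.82002703  230.91519558]
```

```bash
cat >> h.py <<'E'
from scipy.spatial.transform import Rotation as Ro
def yaw():
    st=ctrl.get_state(); R=Ro.from_quat(st["ee_rot"]).as_matrix(); return np.array(st["eef_pos"]),np.arctan2(R[1,0],R[0,0])
def plan(p,th,goals,g=-1):
    """goals: (x,y,z,yaw) per row; returns rounded tool-frame rows, accumulating in the commanded pose"""
    p=np.array(p,float);rows=[]
    for x,y,z,t in goals:
        d=np.array([x,y,z])-p; c,s=np.cos(th),np.sin(th)
        r=[g,round(c*d[0]+s*d[1],1),round(s*d[0]-c*d[1],1),round(-d[2],1),0,0,round(-(t-th),3)]
        p=p+[c*r[1]+s*r[2],s*r[1]-c*r[2],-r[3]]; th-=r[6]; rows.append(r)
    return rows,p,th
E
python3 - <<'E'
from h import *
p,t=yaw(); g=np.array([630,84,180]);tg=np.radians(177.7)
G=[(*(p+(g-p)*k/21),t+(tg-t)*k/21) for k in range(1,22)]
r,pe,te=plan(p,t,G)
for k in range(0,21,7):print(r[k:k+7])
print(pe,np.degrees(te))
E
```

```text
[[-1, np.float64(28.8), np.float64(-16.9), np.float64(2.4), 0, 0, np.float64(-0.127)], [-1, np.float64(30.8), np.float64(-13.2), np.float64(2.4), 0, 0, np.float64(-0.126)], [-1, np.float64(32.1), np.float64(-9.2), np.float64(2.5), 0, 0, np.float64(-0.127)], [-1, np.float64(33.1), np.float64(-5.0), np.float64(2.4), 0, 0, np.float64(-0.126)], [-1, np.float64(33.4), np.float64(-0.9), np.float64(2.4), 0, 0, np.float64(-0.127)], [-1, np.float64(33.2), np.float64(3.4), np.float64(2.4), 0, 0, np.float64(-0.127)], [-1, np.float64(32.6), np.float64(7.6), np.float64(2.5), 0, 0, np.float64(-0.126)]]
[[-1, np.float64(31.4), np.float64(11.6), np.float64(2.4), 0, 0, np.float64(-0.127)], [-1, np.float64(29.6), np.float64(15.4), np.float64(2.4), 0, 0, np.float64(-0.126)], [-1, np.float64(27.4), np.float64(19.1), np.float64(2.4), 0, 0, np.float64(-0.127)], [-1, np.float64(24.9), np.float64(22.4), np.float64(2.5), 0, 0, np.float64(-0.127)], [-1, np.float64(21.7), np.float64(25.4), np.float64(2.4), 0, 0, np.float64(-0.126)], [-1, np.float64(18.4), np.float64(27.9), np.float64(2.4), 0, 0, np.float64(-0.127)], [-1, np.float64(14.8), np.float64(30.0), np.float64(2.4), 0, 0, np.float64(-0.126)]]
[[-1, np.float64(10.8), np.float64(31.6), np.float64(2.5), 0, 0, np.float64(-0.127)], [-1, np.float64(6.8), np.float64(32.8), np.float64(2.4), 0, 0, np.float64(-0.127)], [-1, np.float64(2.5), np.float64(33.3), np.float64(2.4), 0, 0, np.float64(-0.126)], [-1, np.float64(-1.7), np.float64(33.4), np.float64(2.4), 0, 0, np.float64(-0.127)], [-1, np.float64(-5.8), np.float64(32.9), np.float64(2.5), 0, 0, np.float64(-0.126)], [-1, np.float64(-10.0), np.float64(31.9), np.float64(2.4), 0, 0, np.float64(-0.127)], [-1, np.float64(-13.9), np.float64(30.4), np.float64(2.4), 0, 0, np.float64(-0.127)]]
[629.96216136  83.98650592 180.01519558] 177.71790937029436
```

>>> {"op": "play_rows", "data": {"series": [[-1,28.8,-16.9,2.4,0,0,-0.127],[-1,30.8,-13.2,2.4,0,0,-0.126],[-1,32.1,-9.2,2.5,0,0,-0.127],[-1,33.1,-5,2.4,0,0,-0.126],[-1,33.4,-0.9,2.4,0,0,-0.127],[-1,33.2,3.4,2.4,0,0,-0.127],[-1,32.6,7.6,2.5,0,0,-0.126]]}}

```text
clock: 0.9
eef_pos: [367.7, -302.1, 214.2]
ee_rot: [0.786, 0.619, 0.0, 0.0]
ft_force: [0.5, -0.7, 1.0]
gripper_width: 0.0
grasp_force: 0.0
```

>>> {"op": "play_rows", "data": {"series": [[-1,31.4,11.6,2.4,0,0,-0.127],[-1,29.6,15.4,2.4,0,0,-0.126],[-1,27.4,19.1,2.4,0,0,-0.127],[-1,24.9,22.4,2.5,0,0,-0.127],[-1,21.7,25.4,2.4,0,0,-0.126],[-1,18.4,27.9,2.4,0,0,-0.127],[-1,14.8,30,2.4,0,0,-0.126]]}}

```text
clock: 1.6
eef_pos: [499.1, -108.4, 197.2]
ee_rot: [0.445, 0.896, 0.0, -0.0]
ft_force: [-0.1, 0.2, -0.1]
gripper_width: -0.001
grasp_force: 0.0
```

>>> {"op": "play_rows", "data": {"series": [[-1,10.8,31.6,2.5,0,0,-0.127],[-1,6.8,32.8,2.4,0,0,-0.127],[-1,2.5,33.3,2.4,0,0,-0.126],[-1,-1.7,33.4,2.4,0,0,-0.127],[-1,-5.8,32.9,2.5,0,0,-0.126],[-1,-10,31.9,2.4,0,0,-0.127],[-1,-13.9,30.4,2.4,0,0,-0.127],[-1,0,0,0,0,0,0]]}}

```text
clock: 2.4
eef_pos: [631.2, 86.9, 179.0]
ee_rot: [0.016, 1.0, 0.0, -0.0]
ft_force: [-0.1, -0.5, -0.6]
gripper_width: 0.001
grasp_force: 0.0
```

```bash
python3 - <<'E'
from h import *
s=ctrl.snapshot("wrist");cv2.imwrite("pics/w1.png",s["img"])
p,t=yaw();print(p,np.degrees(t),ctrl.get_state()["q"])
for X in((608,115,66),(606.6,75,96),(610,155,96),(606.8,101,96)):print(X,np.round(pix(s,np.array(X)),1))
E
```

```text
[630.35462187  85.46264263 179.27232652] 177.86992394598596 [2.93314257e-03 4.24485658e-01 1.37523457e-01 1.28523555e+00
 4.53263471e-05 4.01099436e-02]
(608, 115, 66) [289.1 161.1]
(606.6, 75, 96) [243.7 169.2]
(610, 155, 96) [341.7 170. ]
(606.8, 101, 96) [275.6 168.4]
```

View pics/w1.png

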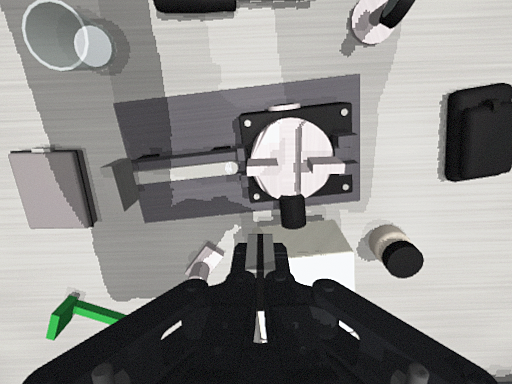

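The wrist view has the disc centre at (289,158), the near wing tip at (246,166) and the bar nose at (235,168). That is within about 3 px of my predictions, so I'll go ahead.

```bash
cat >> h.py <<'E'
A=np.array([607.2,115.3])
def at(wdeg,r,off,z):
    """finger pose behind the -y wing whose outward world angle is wdeg; pushes clockwise"""
    a=np.radians(wdeg); e=np.array([np.cos(a),np.sin(a)]); n=np.array([-e[1],e[0]])
    return (*(A+r*e+off*n),z,np.radians((wdeg-90)%360))
def show(r):
    for k in range(0,len(r),8):print([[float(v) for v in q] for q in r[k:k+8]])
E
python3 - <<'E'
from h import *
p,t=yaw()
G=[at(-92.3,30,23,z) for z in(150,115,85,76,76)]+[at(-92.3,30,o,76) for o in(19,16,15)]
G+=[at(-92.3-80*k/16,30,15,76) for k in range(1,17)]
r,pe,te=plan(p,t,G);show(r);print(pe,np.degrees(te))
E
```

```text
[[-1.0, 1.3, -1.1, 29.3, 0.0, 0.0, 0.003], [-1.0, 0.0, -0.0, 35.0, 0.0, 0.0, -0.0], [-1.0, 0.0, -0.0, 30.0, 0.0, 0.0, -0.0], [-1.0, 0.0, -0.0, 9.0, 0.0, 0.0, -0.0], [-1.0, 0.0, -0.0, -0.0, 0.0, 0.0, -0.0], [-1.0, 4.0, -0.0, -0.0, 0.0, 0.0, -0.0], [-1.0, 3.0, -0.0, -0.0, 0.0, 0.0, -0.0], [-1.0, 1.0, -0.0, -0.0, 0.0, 0.0, -0.0]]
[[-1.0, 2.7, -1.2, -0.0, 0.0, 0.0, 0.087], [-1.0, 2.7, -1.2, -0.0, 0.0, 0.0, 0.087], [-1.0, 2.7, -1.2, -0.0, 0.0, 0.0, 0.088], [-1.0, 2.6, -1.2, -0.0, 0.0, 0.0, 0.087], [-1.0, 2.7, -1.2, -0.0, 0.0, 0.0, 0.087], [-1.0, 2.7, -1.2, -0.0, 0.0, 0.0, 0.088], [-1.0, 2.6, -1.2, -0.0, 0.0, 0.0, 0.087], [-1.0, 2.7, -1.2, -0.0, 0.0, 0.0, 0.087]]
[[-1.0, 2.7, -1.2, -0.0, 0.0, 0.0, 0.087], [-1.0, 2.7, -1.1, -0.0, 0.0, 0.0, 0.088], [-1.0, 2.6, -1.2, -0.0, 0.0, 0.0, 0.087], [-1.0, 2.7, -1.2, -0.0, 0.0, 0.0, 0.087], [-1.0, 2.7, -1.2, -0.0, 0.0, 0.0, 0.087], [-1.0, 2.6, -1.2, -0.0, 0.0, 0.0, 0.088], [-1.0, 2.7, -1.2, -0.0, 0.0, 0.0, 0.087], [-1.0, 2.7, -1.2, -0.0, 0.0, 0.0, 0.087]]
[579.48683201  96.42775296  75.97232652] 97.71312840718366
```

>>> {"op": "play_rows", "data": {"series": [[-1,1.3,-1.1,29.3,0,0,0.003],[-1,0,0,35,0,0,0],[-1,0,0,30,0,0,0],[-1,0,0,9,0,0,0],[-1,0,0,0,0,0,0]]}}

```text
clock: 2.95
eef_pos: [627.8, 82.1, 76.3]
ee_rot: [0.022, 1.0, -0.0, -0.001]
ft_force: [-0.2, 0.4, 0.2]
gripper_width: 0.0
grasp_force: 0.0
```

```bash
python3 - <<'E'
from h import *
p,t=yaw();print(p,np.degrees(t),ctrl.get_state()["ft_force"])
s=ctrl.snapshot("side");cv2.imwrite("pics/s2.png",cv2.resize(s["img"][140:260,160:300],None,fx=5,fy=5,interpolation=cv2.INTER_CUBIC))
E
```

```text
[627.77969778  82.14747214  76.31454458] 177.4636105792188 [-0.17563836  0.39897292  0.24843595]
```

View pics/s2.png

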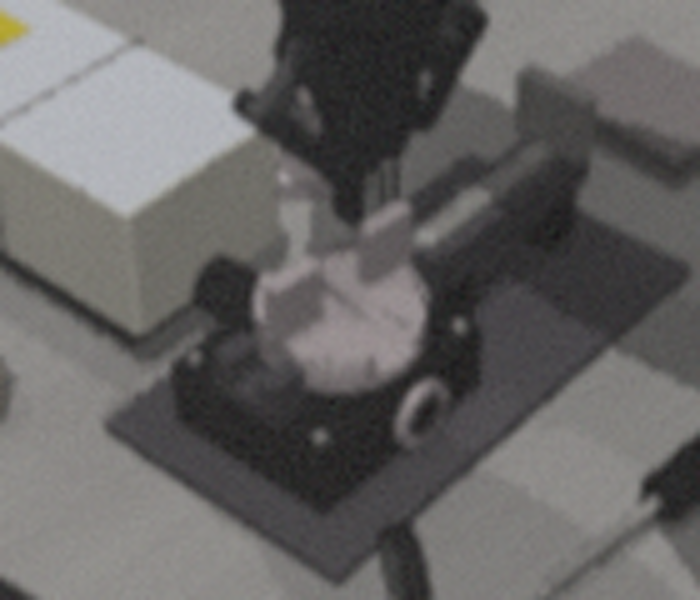

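The finger stands behind the near wing (around (385,240) in the crop) on the laser side, with no contact yet. Now I push.

>>> {"op": "play_rows", "data": {"series": [[-1,4,0,0,0,0,0],[-1,3,0,0,0,0,0],[-1,1,0,0,0,0,0]]}}

```text
clock: 3.3
eef_pos: [621.2, 83.0, 78.6]
ee_rot: [0.021, 1.0, -0.0, 0.001]
ft_force: [2.3, 0.0, 1.6]
gripper_width: -0.002
grasp_force: 1.0
```

>>> {"op": "play_rows", "data": {"series": [[-1,2.7,-1.2,0,0,0,0.087],[-1,2.7,-1.2,0,0,0,0.087],[-1,2.7,-1.2,0,0,0,0.088],[-1,2.6,-1.2,0,0,0,0.087],[-1,2.7,-1.2,0,0,0,0.087],[-1,2.7,-1.2,0,0,0,0.088],[-1,2.6,-1.2,0,0,0,0.087],[-1,2.7,-1.2,0,0,0,0.087]]}}

```text
clock: 4.1
eef_pos: [598.1, 81.3, 78.0]
ee_rot: [0.364, 0.932, 0.0, 0.001]
ft_force: [0.9, -1.8, 1.6]
gripper_width: -0.002
grasp_force: 0.9
```

>>> {"op": "play_rows", "data": {"series": [[-1,2.7,-1.2,0,0,0,0.087],[-1,2.7,-1.1,0,0,0,0.088],[-1,2.6,-1.2,0,0,0,0.087],[-1,2.7,-1.2,0,0,0,0.087],[-1,2.7,-1.2,0,0,0,0.087],[-1,2.6,-1.2,0,0,0,0.088],[-1,2.7,-1.2,0,0,0,0.087],[-1,2.7,-1.2,0,0,0,0.087]]}}

```text
clock: 4.9
eef_pos: [578.9, 94.7, 77.7]
ee_rot: [0.66, 0.751, -0.0, 0.0]
ft_force: [-0.2, -2.2, 0.7]
gripper_width: 0.001
grasp_force: 0.9
```

```bash
python3 - <<'E'
from h import *
p,t=yaw();print(p,np.degrees(t),ctrl.get_state()["ft_force"])
print(at(-92.3-80,30,15,76))
s=ctrl.snapshot("wrist");cv2.imwrite("pics/w3.png",s["img"])
E
```

```text
[578.88479661  94.72348013  77.68849827] 97.3423512457281 [-0.18155032 -2.17591604  0.72411337]
(np.float64(579.4802967898294), np.float64(96.4156664417287), 76, np.float64(1.7051866791984598))
```

View pics/w3.png

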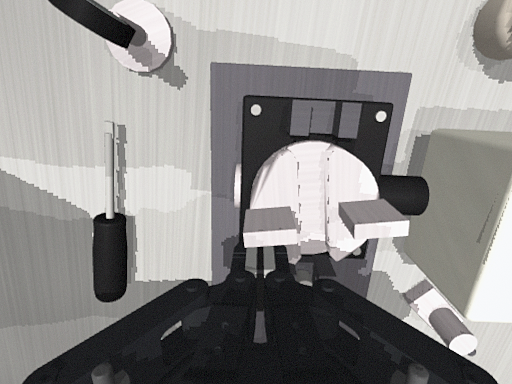

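```bash
python3 - <<'E'
from h import *
s=ctrl.snapshot("wrist")
an=lambda a,b,z:(lambda d:np.degrees(np.arctan2(d[1],d[0])))(ray(s,*b,z)-ray(s,*a,z))
print("wing back edge",an((246,210),(385,200),96),"front",an((244,222),(408,212),96))
print("screws",an((256,110),(381,116),52),"box edge",an((245,97),(392,103),52),"mat",an((211,63),(411,73),2))
print("slot",an((297,240),(300,150),52)-90,an((328,240),(326,150),66)-90)
E
```

```text
wing back edge 11.492580186084606 front 10.875496814054587
screws 4.381944977471184 box edge 4.806620582930825 mat 4.393429866247902
slot 7.738282265504125 12.561728291785585
```

```bash
python3 - <<'E'
from h import *
p,t=yaw();p[2]=76
g=at(-175.6,30,15,76); r,pe,te=plan(p,t,[tuple(np.array([*p,t])+(np.array(g)-np.array([*p,t]))*k/3) for k in(1,2,3)]);show(r)
E
```

```text
[[-1.0, 1.0, -0.0, -0.0, 0.0, 0.0, 0.018], [-1.0, 1.0, -0.1, -0.0, 0.0, 0.0, 0.018], [-1.0, 1.0, -0.1, -0.0, 0.0, 0.0, 0.018]]
```

>>> {"op": "play_rows", "data": {"series": [[-1,1,0,0,0,0,0.018],[-1,1,0,0,0,0,0.018],[-1,1,-0.1,0,0,0,0.018],[-1,0,0,0,0,0,0]]}}

```text
clock: 5.4
eef_pos: [578.7, 98.0, 77.1]
ee_rot: [0.679, 0.734, 0.0, -0.0]
ft_force: [0.9, -2.0, 0.7]
gripper_width: -0.002
grasp_force: 0.5
```

```bash
python3 - <<'E'
from h import *
p,t=yaw();print(p,np.degrees(t),ctrl.get_state()["ft_force"],at(-175.6,30,15,76))
s=ctrl.snapshot("wrist");
cv2.imwrite("pics/w4.png",cv2.resize(s["img"][80:270,220:440],None,fx=3,fy=3,interpolation=cv2.INTER_CUBIC))
E
```

```text
[578.72974353  98.01874817  77.09490642] 94.45466681938937 [ 0.92528325 -2.04198514  0.66400457] (np.float64(578.4392028550947), np.float64(98.04263787279163), 76, np.float64(1.6475908138826467))
```

View pics/w4.png

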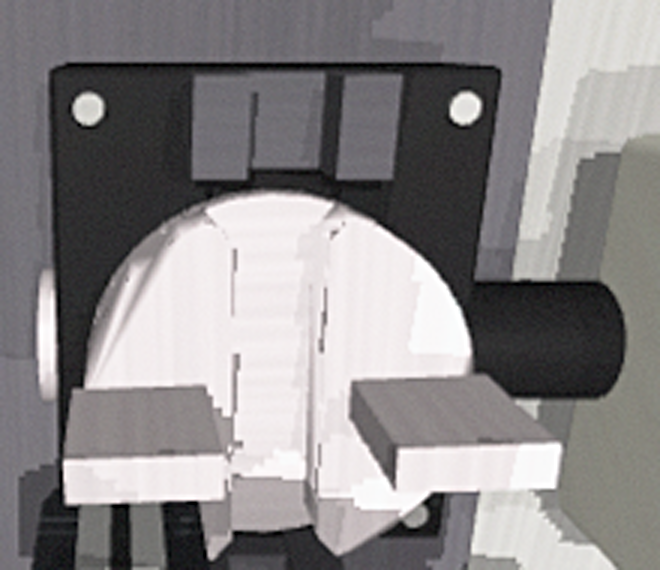

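The slot now lines up with the keeper channel to within about 2° (the wing front edge runs from (65,458) to (558,443) and the box edge is level). One small nudge more, then I back off and rise.

>>> {"op": "play_rows", "data": {"series": [[-1,0.7,0,0,0,0,0.018],[-1,0.7,0,0,0,0,0.018],[-1,0,0,0,0,0,0]]}}

```text
clock: 5.75
eef_pos: [578.5, 99.4, 77.0]
ee_rot: [0.692, 0.722, -0.0, -0.0]
ft_force: [-0.7, -1.7, -0.5]
gripper_width: 0.0
grasp_force: 0.5
```

```bash
python3 - <<'E'
from h import *
p,t=yaw();print(p,np.degrees(t),ctrl.get_state()["ft_force"])
s=ctrl.snapshot("wrist");im=s["img"]
cv2.imwrite("pics/w5.png",cv2.resize(im[80:270,220:440],None,fx=3,fy=3,interpolation=cv2.INTER_CUBIC))
# line fit of bright wing front faces' top edges: dark-grey top -> white front, per column
g=cv2.cvtColor(im,cv2.COLOR_BGR2GRAY).astype(int)
P=[]
for u in list(range(246,288,2))+list(range(358,400,2)):
    v=220+np.argmax(np.diff(g[220:245,u])); P.append(ray(s,u,v+.5,96)[:2])
vx,vy,_,_=cv2.fitLine(np.array(P,np.float32),cv2.DIST_HUBER,0,.01,.01).ravel();print("wing deg",np.degrees(np.arctan2(vy,vx)))
E
```

```text
[578.48408713  99.43296431  76.98783365] 92.36119800847632 [-0.73889993 -1.6789039  -0.48249637]
wing deg 4.1308393
```

View pics/w5.png

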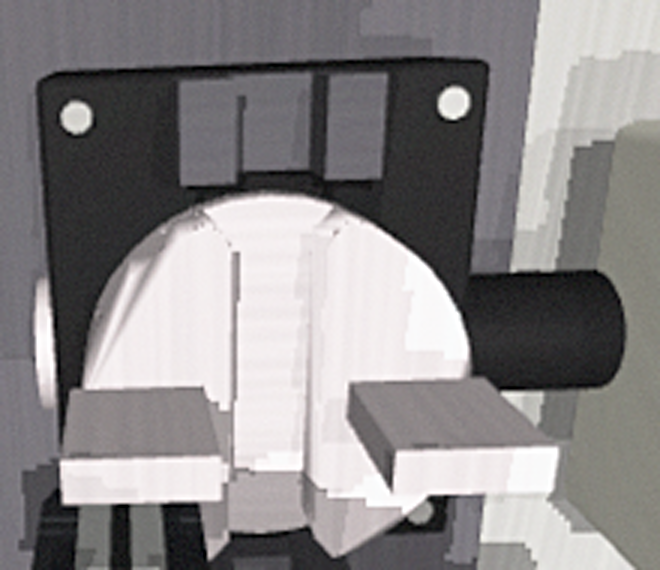

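The wings are at 4.1° and the unit yaw is 4.4°, so it is lined up: the slot (235–315) faces the keeper channel (240–315). Now to the plate.

```bash
python3 - <<'E'
from h import *
p,t=yaw();p[2]-=1
T=np.radians(94.4);c,s=np.cos(t),np.sin(t)
b=p-np.array([12*c,12*s,0]);u=b.copy();u[2]=145;g=np.array([621.2,-66.2,145])
G=[(*(p+(b-p)/2),t),(*b,t),(*(b+(u-b)/2),t),(*u,t)]+[(*(u+(g-u)*k/5),t+(T-t)*k/5) for k in range(1,6)]+[(621.2,-66.2,z,T) for z in(110,80,69,69)]
r,pe,te=plan(p,t,G);show(r);print(pe)
E
```

```text
[[-1.0, -6.0, 0.0, -0.0, 0.0, 0.0, -0.0], [-1.0, -6.0, 0.0, -0.0, 0.0, 0.0, -0.0], [-1.0, -0.0, 0.0, -34.5, 0.0, 0.0, -0.0], [-1.0, -0.0, 0.0, -34.5, 0.0, 0.0, -0.0], [-1.0, -31.0, 7.1, 0.0, 0.0, 0.0, -0.007], [-1.0, -31.1, 6.9, 0.0, 0.0, 0.0, -0.007], [-1.0, -31.2, 6.7, 0.0, 0.0, 0.0, -0.007], [-1.0, -31.2, 6.5, 0.0, 0.0, 0.0, -0.007]]
[[-1.0, -31.2, 6.3, 0.0, 0.0, 0.0, -0.007], [-1.0, -0.0, -0.0, 35.0, 0.0, 0.0, 0.0], [-1.0, -0.0, -0.0, 30.0, 0.0, 0.0, 0.0], [-1.0, -0.0, -0.0, 11.0, 0.0, 0.0, 0.0], [-1.0, -0.0, -0.0, 0.0, 0.0, 0.0, 0.0]]
[621.22384885 -66.17496664  69.00644397]
```

>>> {"op": "play_rows", "data": {"series": [[-1,-6,0,0,0,0,0],[-1,-6,0,0,0,0,0],[-1,0,0,-34.5,0,0,0],[-1,0,0,-34.5,0,0,0],[-1,-31,7.1,0,0,0,-0.007],[-1,-31.1,6.9,0,0,0,-0.007],[-1,-31.2,6.7,0,0,0,-0.007],[-1,-31.2,6.5,0,0,0,-0.007]]}}

```text
clock: 6.6
eef_pos: [613.1, -37.2, 146.3]
ee_rot: [0.682, 0.732, 0.0, 0.0]
ft_force: [0.1, 0.7, 0.6]
gripper_width: 0.002
grasp_force: 0.0
```

>>> {"op": "play_rows", "data": {"series": [[-1,-31.2,6.3,0,0,0,-0.007],[-1,0,0,0,0,0,0],[-1,0,0,35,0,0,0],[-1,0,0,20,0,0,0],[-1,0,0,0,0,0,0]]}}

```text
clock: 7.1
eef_pos: [619.5, -65.8, 88.4]
ee_rot: [0.679, 0.734, -0.001, -0.002]
ft_force: [-0.4, -0.0, 0.6]
gripper_width: 0.001
grasp_force: 0.0
```

```bash
python3 - <<'E'
from h import *
p,t=yaw();print(p,np.degrees(t),ctrl.get_state()["ft_force"])
s=ctrl.snapshot("wrist");cv2.imwrite("pics/w6.png",s["img"])
E
```

```text
[619.52731796 -65.80466679  88.36216714] 94.39935748943442 [-0.37291855 -0.03190021  0.57870474]
```

View pics/w6.png

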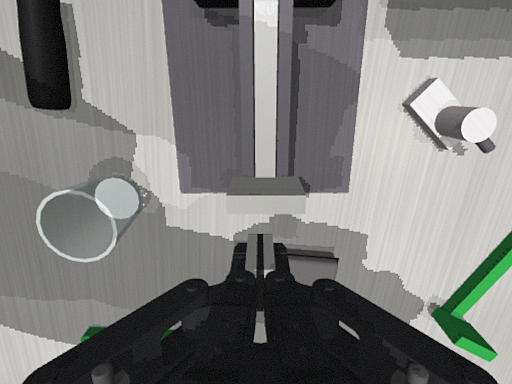

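The finger (261,240) sits behind the plate (266,200), with clear space all round. I descend, shift 1.5 mm and push.

>>> {"op": "play_rows", "data": {"series": [[-1,0,1.5,14,0,0,0],[-1,0,0,6,0,0,0],[-1,6,0,0,0,0,0],[-1,6,0,0,0,0,0],[-1,6,0,0,0,0,0],[-1,6,0,0,0,0,0],[-1,6,0,0,0,0,0],[-1,0,0,0,0,0,0]]}}

```text
clock: 7.95
eef_pos: [620.5, -35.2, 71.4]
ee_rot: [0.679, 0.734, 0.0, 0.0]
ft_force: [-0.5, 0.6, -0.4]
gripper_width: -0.0
grasp_force: 0.0
```

>>> {"op": "play_rows", "data": {"series": [[-1,6,0,0,0,0,0],[-1,6,0,0,0,0,0],[-1,6,0,0,0,0,0],[-1,6,0,0,0,0,0]]}}

```text
clock: 8.35
eef_pos: [618.7, -12.0, 71.3]
ee_rot: [0.679, 0.734, 0.0, 0.0]
ft_force: [-0.1, -3.7, 2.4]
gripper_width: -0.001
grasp_force: 1.8
```

>>> {"op": "play_rows", "data": {"series": [[-1,6,0,0,0,0,0],[-1,6,0,0,0,0,0],[-1,6,0,0,0,0,0],[-1,6,0,0,0,0,0]]}}

```text
clock: 8.75
eef_pos: [616.7, 12.2, 71.1]
ee_rot: [0.679, 0.734, -0.0, -0.0]
ft_force: [1.2, -3.2, 2.7]
gripper_width: 0.004
grasp_force: 1.5
```

>>> {"op": "play_rows", "data": {"series": [[-1,5,0,0,0,0,0],[-1,5,0,0,0,0,0],[-1,5,0,0,0,0,0],[-1,5,0,0,0,0,0],[-1,4,0,0,0,0,0],[-1,4,0,0,0,0,0]]}}

```text
clock: 9.35
eef_pos: [614.6, 39.9, 71.0]
ee_rot: [0.679, 0.734, -0.0, -0.0]
ft_force: [0.3, -2.7, 1.9]
gripper_width: -0.003
grasp_force: 1.4
```

>>> {"op": "play_rows", "data": {"series": [[-1,2,0,0,0,0,0],[-1,2,0,0,0,0,0]]}}

```text
clock: 9.55
eef_pos: [614.2, 43.7, 71.0]
ee_rot: [0.679, 0.734, -0.0, -0.0]
ft_force: [-0.4, -2.6, 1.3]
gripper_width: -0.001
grasp_force: 1.3
```

>>> {"op": "play_rows", "data": {"series": [[-1,1.5,0,0,0,0,0],[-1,1.5,0,0,0,0,0]]}}

```text
clock: 9.75
eef_pos: [614.0, 46.6, 71.0]
ee_rot: [0.679, 0.734, -0.0, -0.0]
ft_force: [-0.6, -3.3, 1.9]
gripper_width: 0.002
grasp_force: 1.2
```

>>> {"op": "play_rows", "data": {"series": [[-1,1,0,0,0,0,0],[-1,0,0,0,0,0,0]]}}

```text
clock: 9.95
eef_pos: [613.9, 47.7, 71.0]
ee_rot: [0.679, 0.734, 0.0, -0.0]
ft_force: [0.7, -1.0, 1.0]
gripper_width: -0.001
grasp_force: 0.6
```

>>> {"op": "play_rows", "data": {"series": [[-1,1,0,0,0,0,0],[-1,1,0,0,0,0,0]]}}

```text
clock: 10.15
eef_pos: [613.9, 48.2, 71.0]
ee_rot: [0.68, 0.733, -0.001, 0.001]
ft_force: [0.3, -12.5, 1.0]
gripper_width: -0.0
grasp_force: 6.2
```

>>> {"op": "play_rows", "data": {"series": [[-1,1,0,0,0,0,0],[-1,0,0,0,0,0,0]]}}

```text
clock: 10.35
eef_pos: [613.9, 48.2, 71.1]
ee_rot: [0.68, 0.733, -0.002, 0.002]
ft_force: [-0.3, -13.5, 0.5]
gripper_width: -0.001
grasp_force: 6.8
```

The force rises to 13 N at the expected position, which means it is at the stops. One firm press, then I back off, rise and check.

>>> {"op": "play_rows", "data": {"series": [[-1,1,0,0,0,0,0],[-1,0,0,0,0,0,0]]}}

```text
clock: 10.55
eef_pos: [613.9, 48.2, 71.1]
ee_rot: [0.68, 0.733, -0.002, 0.002]
ft_force: [0.1, -18.5, 0.2]
gripper_width: -0.001
grasp_force: 9.1
```

>>> {"op": "play_rows", "data": {"series": [[-1,-4,0,0,0,0,0],[-1,-12,0,0,0,0,0],[-1,-12,0,0,0,0,0],[-1,-5,0,-40,0,0,0],[-1,-20,0,-40,0,0,0],[-1,-25,0,-20,0,0,0],[-1,0,0,0,0,0,0]]}}

```text
clock: 11.25
eef_pos: [621.3, -29.3, 174.4]
ee_rot: [0.68, 0.733, 0.001, 0.003]
ft_force: [0.7, 0.2, -0.2]
gripper_width: -0.001
grasp_force: 0.0
```

```bash
python3 - <<'E'
from h import *
print(yaw(),ctrl.get_state()["ft_force"])
s=ctrl.snapshot("wrist");cv2.imwrite("pics/w7.png",s["img"])
E
```

```text
(array([621.3229252 , -29.3468093 , 174.38618644]), np.float64(1.6453776930288153)) [ 0.66283758  0.15192766 -0.18531869]
```

View pics/w7.png

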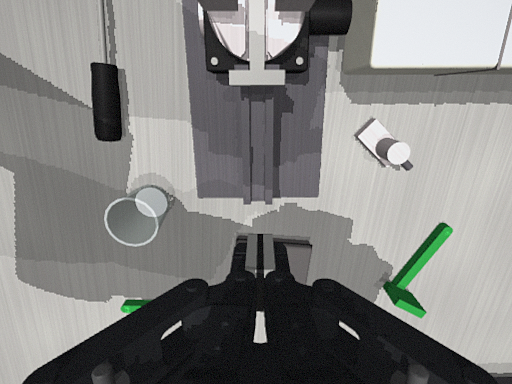

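The bar runs through the slot with its plate (257,77) against the stops. The bystanders are untouched and the robot is clear.

```bash
python3 -c "
from station import ctrl
print(ctrl.finish_job())"
```

```text
the job is handed in; nothing more can be done
None
```

The shutter is locked: I turned the disc until its slot lined up with the bar (within about 0.3°), pushed the bar home against the stops, and handed the job in at about 11 s with the robot clear of everything.

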